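# Load a well plate under the microscope condenser

## Robot

A 7-joint arm with a two-finger parallel gripper is mounted at the origin on the work surface. World frame = base frame: x ahead of the robot, y to its left, z up, the work surface at z = 0. Lengths are in m, angles in rad, forces in N, time in s.
With the tool pointing down it reaches from about 0.4 to 0.85 m from the base axis. Payload 10.4 kg.
Tool frame: the origin (TCP) lies at the very end of the fingers, on their centre line; the grasp point (between the pads) lies manip.hold_point_z behind it (manip.hold_point_z is the distance from the TCP to the grasp point, in m); z points along the fingers, y is the direction in which the jaws open and shut (so a half turn about z gives the same grasp; the last joint's range is limited). The gripper opens to 85 mm and grips with 20 to 120 N. Pads are 22 mm wide; open, the fingers measure 114 mm over their backs; the gripper's body (76 mm by 85 mm) begins 54 mm behind the grasp point. The pads swing forward as they close: fully open they stand 13 mm farther back than shut.
Start: joints at [-1.359, 0.332, -0.065, 1.46, 0.022, 1.35, -0.088], TCP at [0.145, 0.608, 0.231] pointing down, gripper open.
Joint ranges: [-2.6, 2.6], [-0.5, 2.12], [-1.47, 1.34], [0.16, 2.42], [-1.27, 4.41], [0.06, 2.06], [-2.6, 2.6]. Speed limits (rad/s): [2.22, 2.22, 2.79, 2.79, 3.14, 3.14, 3.14].

## Interface

Orientations are given as a unit quaternion [x, y, z, w].
In Python, from workcell import manip gives the robot as it stands.
- The arm moves only by the tool jog_arm, never from a script. Its arguments are lists of equal length, an entry for each row: "translation": the shift along the world's x, y, z in mm, a list of three; "turn": the turn about the world's z in degrees. In form: {"translation": [[x, y, z], ...], "turn": [turn, ...]}. A call has 1 to 12 rows; each row is the pose to reach, as a shift and turn from the pose measured when the call began; what a row does not reach only later rows make up. A row lasts 1/12 s, in which the tool goes at most 41.7 mm and 7.16 degrees, less where a joint would pass 70% of its speed; a pose out of reach is approached as far as the arm can. A call with a gripper value outside its range is refused whole. "grip" is the finger opening in mm, from 0 to 85.4, set as the call begins (left out, the last holds). The fingers move at their own pace and stop on an object; "grip_force" is the grip in N (left out, the last holds). Time passes only in rows, so rows that repeat a pose let the fingers close. It gives the time, the measured TCP pose, the force and the opening at its end, in the units of the state.
- manip.get_obs(): the state, without advancing time (a new reading comes with each control period).
- manip.camera(name): name is "scene" or "side" or "wrist"; returns a dict with "frame" (400x640x3 uint8, red, green, blue), "mtx" (3x3 intrinsics, pixels), "k1" (the pictures are not rectified: a ray, as slopes to the right and down, at radius r is drawn at 1 + k1 r^2 times it, then the intrinsics apply), "pose" (4x4, takes a point from camera to world coordinates). Camera axes: x right, y down, z forward; pixel columns grow to the right and rows downward; lengths in m; the calibration is good to about 2 mm. A picture is of the moment at which its call begins. There is no depth.
- manip.hand_in(): hands the job in, once; it reports no verdict.
Trained networks look in a picture, given as the dict that the camera call returned (one of the last four; its "shot" number tells which), for a name from the list of things; names that differ only in an ending like _2 or _b are one class to them, and where a whole thing is asked for, a point or a joint stands for the part that bears it (a point fixed in the world has none). Each returns a list of dicts, best first, with "confidence" (0 to 1); they miss things now and then, are a little off and sometimes report something else, mostly with a low value. They report only what shows in the picture. A call takes as long as a camera call. They do not tell look-alikes from the thing itself.
- manip.outline_of(picture, label): "mask" (400x640 bool, what is visible of it) and "extent" ([left, top, right, bottom] in pixels, round what is visible of it).
- manip.pinpoint(picture, label): "at" ([column, row] in pixels: a listed point, or the origin of a listed thing).
The state is a dict: "clock": time; "joint_pos": joint angles; "joint_velocities": joint speeds; "tau": joint torques, N m; "position": TCP position; "ee_rot": TCP orientation; "ft_force": force on the tool from outside, world axes, zero at the start; "torque": the same for the moment, N m; "grip_width": opening from 0.0 (shut) to 1.0 (fully open).
Only numpy, scipy, OpenCV 4.12 (cv2) and the standard library are available. Lean on these libraries where they do the work, as an engineer would, in place of code of your own. Each camera call takes 0.05 s, during which the arm holds its last target. There are 200 camera calls.

## Task

Load the lidded well plate into the plate holder on the microscope's stage by pushing with the fingertips: slide it flat under the low condenser until it is fully home, square against both the long guide rail and the end stop, and swing the holder's clamp arm round until its pad rests against the plate's end that sticks out from under the condenser. Never lift or tip the plate, do not bump the condenser with the plate or the robot, and leave the dishes and the vial on the stage where they stand.

Things in the scene. Friction and masses are not known exactly. Their poses are not given: they have to be found in the camera images.
- plate: The lidded multi-well plate, the only rectangular loose thing on the stage: white, 128 (its x) x 86 (its y) x 20 mm high, clear lid firmly on, about 0.1 kg. Origin at the centre of its underside, z up. Starts flat on the stage's robot-side wing before the condenser, up to 0.2 rad askew to the rail, its near side about 10 to 50 mm from it. May be loaded either way round
- microscope: The inverted microscope, fixed, standing sideways to the robot, turned up to 0.2 rad. Origin on the bench (z = 0) under the optical axis; x along the guide rail, away from the robot; y towards the lamp column; z up. Stage top 200 mm up, x -225 to 115 mm, y -135 to 120 mm. White binocular tube: y below -145 mm, within 60 mm of x = 0, to 400 mm high
- condenser: The black condenser over the stage, the low bridge, fixed to the microscope: 72 mm across, centred on x = y = 0; an iris lever sticks out 16 mm to -y. Origin at the centre of its lower face, 26 mm above the stage: the plate has 6 mm to spare. A 44 mm wide arm along y, 90 to 122 mm above the stage, carries it from the column (60 mm wide, y 140 to 190 mm); the lamp head is 142 mm above the stage
- seat (a point): Point on the stage top where the centre of the plate's underside lies when the plate is fully home; axes as the microscope's. At x = -14, y = 0, z = 200 mm in the microscope. The home plate has its long sides at y = +/-43 mm and its ends at x = +/-64 mm from this point
- rail_mid (a point): Middle of the guiding face of the long aluminium guide rail, at the stage top: x = -54, y = +43, z = 200 mm in the microscope, axes as its own. The face looks to -y and runs along x, 116 mm either way; the rail is 8 mm high and 10 mm thick
- stop_mid (a point): On the face of the aluminium end stop, at the stage top: x = +50, y = 0, z = 200 mm in the microscope, axes as its own. The face looks to -x and runs from y = -30 to +53 mm; the stop is 8 mm high, 12 mm thick, and makes an L with the rail
- clamp (a joint): Swing of the clamp arm about its upright axis, rad. 0 = fully open, the arm pointing to 150 degrees in the microscope's x-y plane (to the robot and away from the rail); grows counter-clockwise seen from above, over the rail, to 2.25 at most. With the plate home the pad meets its end at 2.11. Needs about 0.5 N at the pin, stays where left; starts at 0 to 0.4
- clamp_pivot (a point): On the clamp arm's upright axis, 10 mm above the stage, at x = -84, y = +66 mm in the microscope (outside the rail). Steel hub 18 mm in diameter, 22 mm high over the stage
- clamp_tab (a point): On the upright round thumb pin (8 mm diameter, top 35 mm above the stage) at the free end of the clamp arm, 55 mm from the pivot axis; the point is 26 mm above the stage. Under the pin, on the same centre, is the black rubber pad, 10 mm diameter, 9 to 19 mm above the stage; the steel arm, 8 mm wide, lies 10 to 16 mm above the stage and passes over the rail
- dish: Small round lidded dish, 37 mm diameter, 11 mm high, loose on the stage behind the rail near its far end; origin at its underside. Leave alone
- dish_stack: Two round lidded dishes stacked as one piece, 52 mm diameter, 28 mm high, loose on the stage's far corner at the eyepiece side; origin at its underside. Leave alone
- vial: Amber glass vial with a white stopper, 20 mm diameter, 37 mm high, standing loose on the stage's robot-side wing behind the rail; origin at its underside. Leave alone
There are look-alikes about, which are no part of the job. Several things have the shape of the plate; the one meant has the colours described above.

How it is judged:
By the outcome, as a careful person would: the job done as asked, in the order asked, and still so for the second after the job is handed in, with the robot touching nothing.
It also fails if it takes over 64 s, if anything falls off the work surface, if the arm or the gripper's body presses on something with over 40 N, if the wrist force passes 120 N, or if a joint passes its speed limit or range.

## Working session

There is one attempt and no reset: what is moved stays moved. The work goes in short steps, Python scripts to look and compute and a tool call to move; the robot and the scene stay as the last step left them, time stands still between calls to the robot, and variables do not carry over. Pictures are saved under pics/ and viewed, about 8 in all and at most 12, crops included, and the job is handed in when it is done.

Besides the shell and the picture viewer there is one more tool, called after ">>>" as name(argument=value, ...) on one line, values as JSON. jog_arm: Moves the arm, as the interface text tells. Its arguments: {"type":"object","properties":{"translation":{"type":"array"},"turn":{"type":"array"},"grip":{"type":"number"},"grip_force":{"type":"number"}},"required":["translation","turn"]}

```bash
mkdir -p pics; ls
cat > h.py <<'E'
import numpy as np, cv2
from workcell import manip
def ray(c,px):
    K=c["mtx"];d=np.array([(px[0]-K[0][2])/K[0][0],(px[1]-K[1][2])/K[1][1]]);u=d.copy()
    for _ in range(20): u=d/(1+c["k1"]*(u@u))
    P=np.array(c["pose"]);return P[:3,3],P[:3,:3]@np.array([u[0],u[1],1.])
def onz(c,px,z):
    o,d=ray(c,px);return o+d*(z-o[2])/d[2]
def proj(c,p):
    P=np.array(c["pose"]);q=P[:3,:3].T@(np.asarray(p,float)-P[:3,3]);u=q[:2]/q[2];u=u*(1+c["k1"]*(u@u))
    K=c["mtx"];return np.array([K[0][0]*u[0]+K[0][2],K[1][1]*u[1]+K[1][2]])
def save(c,n): cv2.imwrite("pics/"+n,cv2.cvtColor(np.asarray(c["frame"]),cv2.COLOR_RGB2BGR))
E
python3 - <<'E'
from h import *
o=manip.get_obs();print(o["clock"],o["position"],o["ee_rot"],manip.hold_point_z)
for n in ["scene","side","wrist"]:
    c=manip.camera(n);save(c,n+"0.png");print(n,np.array(c["pose"])[:3,3].round(3),np.array(c["pose"])[:3,2].round(2))
    for l in ["plate","clamp_tab","clamp_pivot","rail_mid","stop_mid","seat","condenser","dish","dish_stack","vial","microscope"]:
        z={"clamp_tab":.226,"clamp_pivot":.21,"condenser":.226,"microscope":0}.get(l,.2)
        for r in manip.pinpoint(c,l)[:3]:
            print(n,l,round(r["confidence"],2),np.round(r["at"]),onz(c,r["at"],z).round(4))
E
```

```text
pics
0.0 [0.1453504  0.60746644 0.23051006] [ 1.17151623e-01  9.93113774e-01 -7.27256871e-04 -3.25781630e-05] 0.0187
scene [0.692 0.485 0.707] [-0.21 -0.65 -0.73]
scene plate 0.73 [391. 238.] [0.4625 0.1434 0.2   ]
scene plate 0.72 [415. 332.] [0.4958 0.3027 0.2   ]
scene plate 0.6 [295. 174.] [ 0.5799 -0.0519  0.2   ]
scene clamp_tab 0.75 [319. 208.] [0.5656 0.0685 0.226 ]
scene clamp_pivot 0.89 [289. 218.] [0.6167 0.0626 0.21  ]
scene clamp_pivot 0.28 [202. 220.] [0.759  0.0276 0.21  ]
scene rail_mid 0.58 [266. 220.] [0.6549 0.0495 0.2   ]
scene stop_mid 0.98 [202. 220.] [0.7613 0.0204 0.2   ]
scene stop_mid 0.75 [201. 259.] [0.7682 0.1007 0.2   ]
scene seat 0.6 [243. 207.] [0.6893 0.0085 0.2   ]
scene seat 0.44 [322. 207.] [0.5539 0.0445 0.2   ]
scene dish 0.56 [204. 260.] [0.7632 0.1035 0.2   ]
scene dish 0.32 [290. 219.] [0.6156 0.0568 0.2   ]
scene dish_stack 0.79 [180. 188.] [ 0.7928 -0.0689  0.2   ]
scene vial 0.47 [360. 216.] [0.4944 0.0824 0.2   ]
side [ 0.216 -0.945  0.694] [ 0.29  0.83 -0.48]
side plate 0.97 [246. 266.] [ 0.3245 -0.2653  0.2   ]
side plate 0.84 [341. 184.] [ 0.5762 -0.0508  0.2   ]
side plate 0.81 [250. 216.] [ 0.3663 -0.1098  0.2   ]
side clamp_tab 0.68 [316. 152.] [0.563  0.0703 0.226 ]
side clamp_tab 0.21 [435. 173.] [ 0.7567 -0.1255  0.226 ]
side clamp_pivot 0.89 [339. 159.] [0.6107 0.0481 0.21  ]
side rail_mid 0.88 [355. 159.] [0.6531 0.0529 0.2   ]
side stop_mid 0.61 [400. 162.] [ 7.428e-01 -4.000e-04  2.000e-01]
side seat 0.57 [380. 160.] [0.7059 0.0305 0.2   ]
side condenser 0.89 [384. 154.] [0.7013 0.001  0.226 ]
side dish 0.38 [343. 183.] [ 0.5811 -0.0483  0.2   ]
side dish_stack 0.56 [434. 171.] [ 0.7904 -0.0683  0.2   ]
side microscope 0.23 [437. 171.] [1.0329 0.2839 0.    ]
wrist [0.064 0.627 0.373] [ 0.32 -0.08 -0.95]
```

Run:
```python
import cv2
a=cv2.imread("pics/scene0.png")[130:330,130:450];b=cv2.imread("pics/side0.png")[90:290,190:510]
import numpy as np
cv2.imwrite("pics/v1.png",np.vstack([cv2.resize(a,(480,300),interpolation=2),cv2.resize(b,(480,300),interpolation=2)]))
```

```text
(no output)
```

View pics/scene0.png

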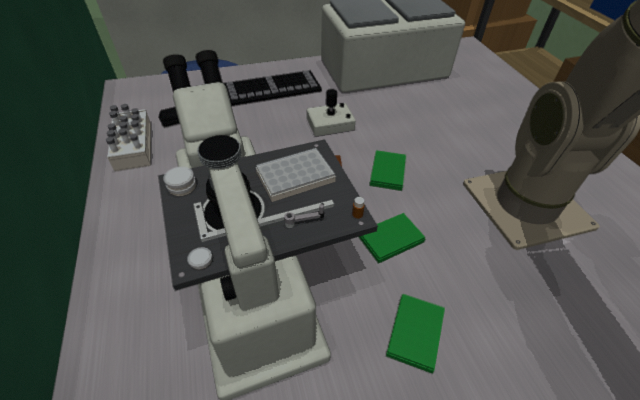

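View pics/v1.png

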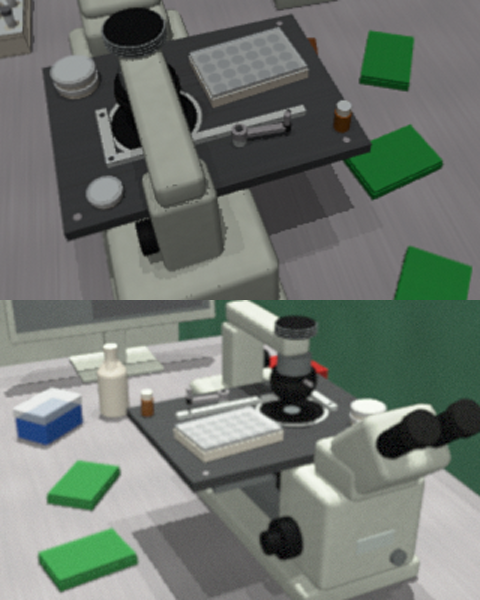

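The white plate is at scene (295,174) and side (341,184). The look-alikes are green pads at scene (391,238), (415,332) and (389,170), and a blue box at the left of the side view. I choose the white one on the stage. Next I fit the microscope pose and the plate pose.

```bash
cat >> h.py <<'E'
from scipy.optimize import least_squares, minimize
def w(m,p):  # microscope mm -> world m ; m=(x,y,yaw)
    p=np.asarray(p,float)/1000;c,s=np.cos(m[2]),np.sin(m[2])
    return np.array([m[0]+c*p[0]-s*p[1],m[1]+s*p[0]+c*p[1],p[2]])
def inv(m,q):
    c,s=np.cos(m[2]),np.sin(m[2]);d=np.asarray(q[:2])-m[:2];return np.array([c*d[0]+s*d[1],-s*d[0]+c*d[1]])*1000
def box(q): # q=(x,y,yaw) plate world
    return [w(q,(sx*64,sy*43,z)) for sx in(-1,1) for sy in(-1,1) for z in(200,220)]
def fitplate(cams,q0):
    ms=[]
    for c in cams:
        r=manip.outline_of(c,"plate")
        t=proj(c,[q0[0],q0[1],.21]).round().astype(int)
        r=[k for k in r if k["mask"][max(t[1]-8,0):t[1]+9,max(0,t[0]-8):t[0]+9].any()]
        if r: ms.append((c,r[0]["mask"]))
    def cost(q):
        s=0
        for c,m in ms:
            h=cv2.convexHull(np.array([proj(c,p) for p in box(q)],np.float32)*16).astype(int)
            im=np.zeros(m.shape,np.uint8);cv2.fillConvexPoly(im,h,255,cv2.LINE_AA,4)
            s+=np.abs(im/255.-m).sum()/m.sum()
        return s
    b=None
    for y in (-.3,-.15,0,.15,.3):
        r=minimize(cost,[q0[0],q0[1],q0[2]+y],method="Nelder-Mead",options=dict(initial_simplex=[[q0[0]+a,q0[1]+bb,q0[2]+y+g] for a,bb,g in((0,0,0),(.015,0,0),(0,.015,0),(0,0,.1))],xatol=1e-4,fatol=1e-4))
        if b is None or r.fun<b.fun:b=r
    return b.x,b.fun,len(ms)
E
python3 - <<'E'
from h import *
S=manip.camera("scene");D=manip.camera("side")
P={"rail_mid":(-54,43,200),"stop_mid":(50,0,200),"clamp_pivot":(-84,66,210),"condenser":(0,0,226),"seat":(-14,0,200)}
obs=[(S,p,px) for p,px in [((-225,-135,200),(323,143)),((-225,120,200),(375,226)),((115,-135,200),(160,181)),((115,120,200),(174,278))]]
for c in(S,D):
    for l,p in P.items():
        for r in manip.pinpoint(c,l)[:1]:
            if r["confidence"]>.55: obs.append((c,p,r["at"]))
f=lambda m:np.concatenate([proj(c,w(m,p))-px for c,p,px in obs])
r=least_squares(f,[.7,0,0],loss="soft_l1",f_scale=2);m=r.x;print(m);print(f(m).reshape(-1,2).round(1).tolist())
q,e,n=fitplate([S,D],[.578,-.051,m[2]]);print("plate",q,e,n,"in mic",inv(m,q),q[2]-m[2])
for c in(S,D):
    for r in manip.pinpoint(c,"clamp_tab")[:1]: 
        k=inv(m,onz(c,r["at"],.226));print("tab",k,np.hypot(*(k-[-84,66])),np.degrees(np.arctan2(k[1]-66,k[0]+84)))
ims=[]
for c,(x0,y0) in((S,(140,125)),(D,(210,120))):
    im=cv2.cvtColor(np.asarray(c["frame"]),cv2.COLOR_RGB2BGR)
    im=cv2.resize(im[y0:y0+125,x0:x0+260],None,fx=2.4*1.28,fy=2.4,interpolation=2) if 0 else cv2.resize(im[y0:y0+160,x0:x0+260],None,fx=1.85*1.0,fy=1.85,interpolation=2)
    def L(ps,col):
        pp=np.array([(proj(c,p)-[x0,y0]+.5)*1.85 for p in ps]).round().astype(int);cv2.polylines(im,[pp],True,col,1)
    L([w(m,p) for p in((-225,-135,200),(115,-135,200),(115,120,200),(-225,120,200))],(0,0,255))
    L([w(m,p) for p in((-170,43,208),(62,43,208),(62,53,208),(-170,53,208))],(0,255,255))
    L([w(m,p) for p in((50,-30,208),(50,53,208),(62,53,208),(62,-30,208))],(255,255,0))
    L([w(q,p) for p in((-64,-43,220),(64,-43,220),(64,43,220),(-64,43,220))],(0,255,0))
    ims.append(im)
cv2.imwrite("pics/v2.png",np.vstack(ims))
E
```

```text
[0.70626807 0.00831107 0.07672794]
[[1.6, -4.5], [2.6, -1.1], [-2.0, -6.2], [-1.3, 7.0], [0.8, -1.4], [2.6, -0.4], [-1.0, 0.9], [0.9, 2.0], [2.7, -1.8], [1.5, -0.7], [0.6, -0.4], [-0.4, 1.7]]
plate [ 0.58101664 -0.04429337  0.14599618] 0.16960396388587212 2 in mic [-128.915197    -42.84881118] 0.06926823145009516
tab [-135.75622563   69.39909836] 51.86772369288866 176.24248669110176
tab [-138.48264201   83.89821531] 57.3472265415004 161.814014648312
```

View pics/v2.png

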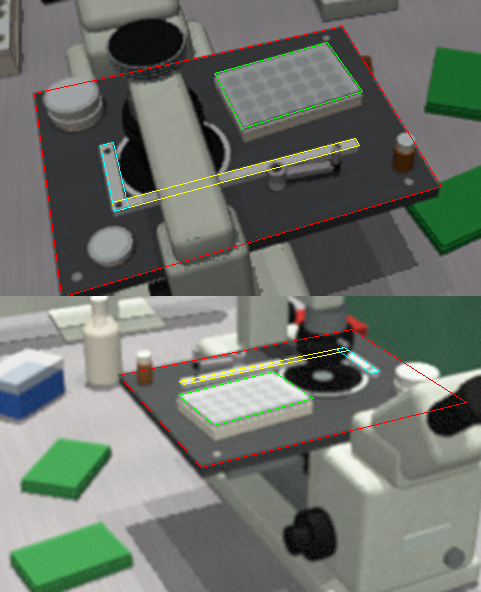

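>>> jog_arm(translation=[[0,0,190],[0,0,190],[0,0,190],[0,0,190],[0,0,190],[443,-628,190],[443,-628,190],[443,-628,190],[443,-628,190],[443,-628,190],[443,-628,190],[443,-628,190]], turn=[0,0,0,0,0,-72,-72,-72,-72,-72,-72,-72], grip=50)

```text
clock: 3.6
position: [0.3143, 0.3676, 0.4216]
ee_rot: [0.529, 0.848, 0.0, -0.0]
ft_force: [0.4, 0.7, 0.4]
grip_width: 0.585
```

>>> jog_arm(translation=[[274,-389,0],[274,-389,0],[274,-389,0],[274,-389,0],[274,-389,0],[274,-389,0],[274,-389,0],[274,-389,0],[274,-389,0],[274,-389,0],[274,-389,0],[274,-389,0]], turn=[-21.6,-21.6,-21.6,-21.6,-21.6,-21.6,-21.6,-21.6,-21.6,-21.6,-21.6,-21.6])

```text
clock: 4.6
position: [0.5896, -0.0264, 0.4212]
ee_rot: [0.681, 0.733, -0.0, 0.001]
ft_force: [-1.5, -0.8, 0.4]
grip_width: 0.586
```

Run:
```python
from h import *
W=manip.camera("wrist");save(W,"w1.png");o=manip.get_obs();print(o["clock"],o["position"],o["grip_width"])
m=np.array([0.70627,0.00831,0.07673])
print(np.array(W["pose"])[:3,3])
for l,z in (("plate",.2),("clamp_tab",.226),("clamp_pivot",.21),("rail_mid",.2)):
    for r in manip.pinpoint(W,l)[:2]: print(l,r["confidence"],r["at"],onz(W,r["at"],z),inv(m,onz(W,r["at"],z)),proj(W,w(m,{"rail_mid":(-54,43,200),"clamp_pivot":(-84,66,210)}.get(l,(0,0,0)))))
im=cv2.imread("pics/w1.png")
def L(ps,col): cv2.polylines(im,[np.array([proj(W,p) for p in ps]).round().astype(int)],True,col,1)
L([w(m,p) for p in((-225,-135,200),(115,-135,200),(115,120,200),(-225,120,200))],(0,0,255))
L([w(m,p) for p in((-170,43,208),(62,43,208),(62,53,208),(-170,53,208))],(0,255,255))
q=np.array([.581,-.0443,.146])
L([w(q,p) for p in((-64,-43,220),(64,-43,220),(64,43,220),(-64,43,220))],(0,255,0))
cv2.imwrite("pics/v3.png",im)
```

```text
4.65 [ 0.59001225 -0.02809418  0.42067783] 0.5874276806816773
[0.58377995 0.05702571 0.56322687]
plate 0.96 [244.3, 251.4] [ 0.51210557 -0.14367679  0.2       ] [-205.24364254 -136.65598071] [396.32005312 110.67216315]
plate 0.69 [309.1, 174.7] [ 0.5801639  -0.04738229  0.2       ] [-130.00413748  -45.86179993] [396.32005312 110.67216315]
clamp_tab 0.96 [299.7, 52.3] [0.56472563 0.07201934 0.226     ] [-136.24428099   74.37193255] [396.32005312 110.67216315]
clamp_pivot 0.64 [357.9, 60.2] [0.61839815 0.06983776 0.21      ] [-82.89690673  68.08252405] [356.66206033  62.52972133]
rail_mid 0.83 [386.2, 88.0] [0.64982164 0.04660711 0.2       ] [-53.34662139  42.51146358] [385.56224822  87.48382702]
```

View pics/v3.png

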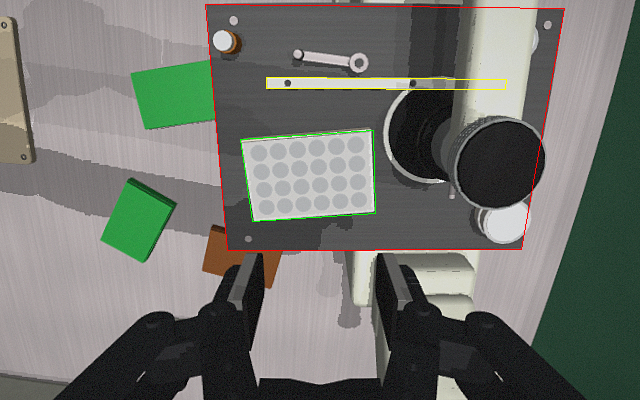

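>>> jog_arm(translation=[[-5,-86,0],[-5,-86,0],[-5,-86,0],[-5,-86,0],[-5,-86,-100],[-5,-86,-100],[-5,-86,-180],[-5,-86,-180],[-5,-86,-200],[-5,-86,-212],[-5,-86,-212],[-5,-86,-212]], turn=[0.2,0.2,0.2,0.2,0.2,0.2,0.2,0.2,0.2,0.2,0.2,0.2])

```text
clock: 5.85
position: [0.5839, -0.1054, 0.211]
ee_rot: [0.677, 0.736, 0.001, 0.0]
ft_force: [0.3, 0.2, 0.9]
grip_width: 0.583
```

Run:
```python
from h import *
m=np.array([0.7063,0.0083,0.0767])
D=manip.camera("side");o=manip.get_obs();print(o["clock"],o["position"],o["grip_width"],inv(m,o["position"]),o["ft_force"])
save(D,"s1.png");a=cv2.imread("pics/s1.png")[90:260,200:470];cv2.imwrite("pics/v4.png",cv2.resize(a,None,fx=2.4,fy=2.4,interpolation=2))
```

```text
5.9 [ 0.58438838 -0.10595651  0.21189579] 0.5840917429812187 [-130.30808027 -104.57914231] [ 1.13668877 -0.64479835  0.90077488]
```

View pics/v4.png

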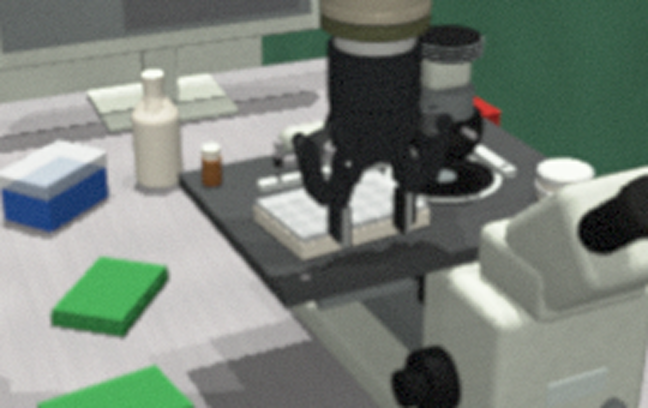

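>>> jog_arm(translation=[[0,4,-4],[-1,8,-4],[-1,12,-4],[-1,16,-4],[-1.5,20,-4],[-2,24,-4],[-2,28,-4],[-2.5,32,-4],[-3,36,-4],[-3,40,-4],[-3,43,-4],[-3,43,-4]], turn=[0.3,0.5,0.5,0.5,0.5,0.5,0.5,0.5,0.5,0.5,0.5,0.5])

```text
clock: 6.9
position: [0.582, -0.0629, 0.2091]
ee_rot: [0.674, 0.739, 0.002, 0.002]
ft_force: [0.0, -1.8, 5.0]
grip_width: 0.584
```

Run:
```python
from h import *
m=np.array([0.7063,0.0083,0.0767])
S=manip.camera("scene");D=manip.camera("side");o=manip.get_obs();print(o["clock"],o["position"],inv(m,o["position"]),o["ft_force"],o["ee_rot"])
q,e,n=fitplate([S],[.575,-.02,m[2]]);print("S",e,inv(m,q),q[2]-m[2])
q,e,n=fitplate([D],[.575,-.02,m[2]]);print("D",e,inv(m,q),q[2]-m[2])
save(S,"s2.png")
```

```text
7.0 [ 0.58203585 -0.06291524  0.20909097] [-129.35566653  -61.48414655] [ 0.63071493 -1.73994917  5.57654719] [0.67387374 0.73884168 0.00220816 0.00151078]
S 0.0575972803982274 [-125.04239242   -9.24305565] 0.03921342038749441
D 0.510856807511737 [-125.56822889   -7.50903603] -0.00447279841879418
```

>>> jog_arm(translation=[[0,0,6],[0,0,6],[0,3,6],[-0.5,6,6],[-0.5,8,6],[-0.5,10,6],[-0.5,12,6],[-0.5,12,6],[-0.5,12,6]], turn=[-0.9,-0.9,-0.9,-0.9,-0.9,-0.9,-0.9,-0.9,-0.9])

```text
clock: 7.85
position: [0.5817, -0.0513, 0.2154]
ee_rot: [0.68, 0.733, 0.002, 0.002]
ft_force: [0.1, -4.5, 5.5]
grip_width: 0.586
```

Run:
```python
from h import *
m=np.array([0.7063,0.0083,0.0767])
S=manip.camera("scene");W=manip.camera("wrist");o=manip.get_obs();print(o["clock"],o["position"],inv(m,o["position"]),o["ft_force"],o["ee_rot"])
q,e,n=fitplate([S],[.575,-.01,m[2]]);print("S",e,inv(m,q),q[2]-m[2])
save(W,"w2.png")
a=cv2.cvtColor(np.asarray(S["frame"]),cv2.COLOR_RGB2BGR)[130:260,180:400]
cv2.imwrite("pics/v5.png",np.vstack([cv2.resize(cv2.imread("pics/w2.png"),(480,300)),cv2.resize(a,(480,284),interpolation=2)]))
```

```text
7.95 [ 0.58168018 -0.05133334  0.2153686 ] [-128.82283113  -49.90904847] [ 0.62952602 -2.96407092  5.9657709 ] [0.67981007 0.7333825  0.00220049 0.00187834]
S 0.1485338147234942 [-125.71312349   -2.87331845] -0.039087128402660376
```

View pics/v5.png

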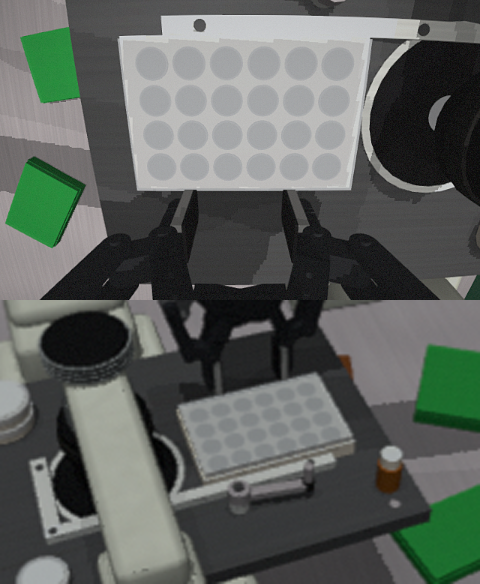

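>>> jog_arm(translation=[[0,3,0],[-0.5,6,0],[-0.5,6,0],[-0.5,6,0]], turn=[0,0,0,0])

```text
clock: 8.33
position: [0.5815, -0.0507, 0.2158]
ee_rot: [0.682, 0.732, 0.001, 0.005]
ft_force: [2.8, -18.0, 2.6]
grip_width: 0.584
```

Run:
```python
from h import *
m=np.array([0.7063,0.0083,0.0767])
o=manip.get_obs();print(o["clock"],o["position"],inv(m,o["position"]),o["ft_force"],o["torque"],2*np.degrees(np.arctan2(o["ee_rot"][1],o["ee_rot"][0])))
```

```text
8.3333 [ 0.58145148 -0.05065346  0.21581297] [-128.99876394  -49.21364249] [  2.7837739  -17.95680226   2.62694018] [-4.01811123 -0.6076516   0.24552491] 94.07641862450336
```

>>> jog_arm(translation=[[1,-15,0],[1,-20,20],[1,-20,80],[1,-20,80],[-92,34,80],[-92,34,80],[-92,34,80],[-92,34,80],[-92,34,80],[-92,34,80],[-92,34,80],[-92,34,80]], turn=[0,0,0,45,90,90,90,90,90,90,90,90], grip=40)

```text
clock: 9.33
position: [0.489, -0.0156, 0.2954]
ee_rot: [0.183, 0.983, 0.003, 0.003]
ft_force: [-0.8, 0.7, 0.7]
grip_width: 0.466
```

Run:
```python
from h import *
m=np.array([0.7063,0.0083,0.0767])
W=manip.camera("wrist");S=manip.camera("scene");o=manip.get_obs();print(o["clock"],o["position"],inv(m,o["position"]),o["ft_force"],2*np.degrees(np.arctan2(o["ee_rot"][1],o["ee_rot"][0])))
q,e,n=fitplate([S],[.578,-.002,m[2]]);print("S",e,inv(m,q),q[2]-m[2])
q,e,n=fitplate([W],[.578,-.002,m[2]]);print("W",n,e,inv(m,q),q[2]-m[2])
save(W,"w3.png")
```

```text
9.4333 [ 0.48906792 -0.0158033   0.29536129] [-218.4403291    -7.38707164] [ 0.5544076  -0.01668945 -0.18164009] 158.73749023153533
S 0.15693242892620185 [-126.77954363   -5.25587129] -0.0395972834405587
W 0 0.0 [-128.71203322   -0.43875367] -0.3
```

>>> jog_arm(translation=[[0,-1,0],[0,-1,0],[0,-1,-20],[0,-1,-40],[0,-1,-60],[0,-1,-75],[0,-1,-81],[0,-1,-81],[0,-1,-81]], turn=[25.7,25.7,25.7,25.7,25.7,25.7,25.7,25.7,25.7])

```text
clock: 10.28
position: [0.4894, -0.017, 0.215]
ee_rot: [-0.034, 0.999, 0.004, 0.003]
ft_force: [-0.2, -0.9, 1.0]
grip_width: 0.47
```

Run:
```python
from h import *
m=np.array([0.7063,0.0083,0.0767])
W=manip.camera("wrist");D=manip.camera("side");o=manip.get_obs();print(o["clock"],o["position"],inv(m,o["position"]),o["ft_force"],2*np.degrees(np.arctan2(o["ee_rot"][1],o["ee_rot"][0])))
save(W,"w4.png");save(D,"s4.png")
cv2.imwrite("pics/v6.png",np.vstack([cv2.resize(cv2.imread("pics/w4.png"),(480,300)),cv2.resize(cv2.imread("pics/s4.png")[90:240,220:460],(480,300),interpolation=2)]))
```

```text
10.3833 [ 0.48979635 -0.0170126   0.21554992] [-217.80670155   -8.64863016] [ 0.8648622  -0.11854586  0.84181028] 183.95214855927455
```

View pics/v6.png

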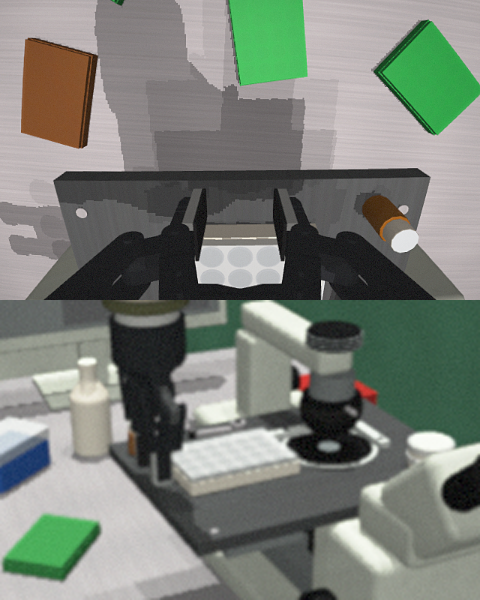

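>>> jog_arm(translation=[[7.5,0.7,-1],[15,1.5,-1],[22.5,2.2,-1],[30,3,-1],[37.5,3.7,-1],[45,4.5,-1],[52.5,5.2,-1],[60,6,-1],[67.5,6.7,-1],[75,7.5,-1],[82.5,8.2,-1],[90,9,-1]], turn=[0.4,0.4,0.4,0.4,0.4,0.4,0.4,0.4,0.4,0.4,0.4,0.4])

```text
clock: 11.38
position: [0.5805, -0.0081, 0.2143]
ee_rot: [-0.038, 0.999, 0.004, 0.003]
ft_force: [-1.8, -1.8, 0.2]
grip_width: 0.465
```

Run:
```python
from h import *
m=np.array([0.7063,0.0083,0.0767])
D=manip.camera("side");S=manip.camera("scene");o=manip.get_obs();print(o["clock"],o["position"],inv(m,o["position"]),o["ft_force"],2*np.degrees(np.arctan2(o["ee_rot"][1],o["ee_rot"][0])))
save(D,"s5.png");save(S,"c5.png")
cv2.imwrite("pics/v7.png",np.vstack([cv2.resize(cv2.imread("pics/s5.png")[90:240,220:460],(480,300),interpolation=2),cv2.resize(cv2.imread("pics/c5.png")[130:270,150:374],(480,300),interpolation=2)]))
```

```text
11.4833 [ 0.58109521 -0.00723794  0.21427901] [-126.02727595   -5.89846143] [-0.51436439  0.5397541  -0.06453964] 184.39521377187666
```

View pics/v7.png

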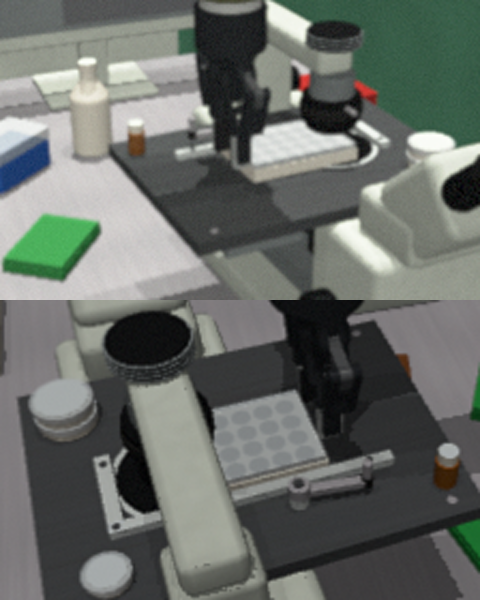

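>>> jog_arm(translation=[[4,0.5,0],[8,1,0],[12,1.2,0],[16,1.6,0],[20,2,0],[24,2.4,0],[28,2.8,0],[32,3.2,0],[35,3.5,0],[38,3.8,0],[38,3.8,0]], turn=[0,0,0,0,0,0,0,0,0,0,0])

```text
clock: 12.4
position: [0.6197, -0.0032, 0.2142]
ee_rot: [-0.038, 0.999, 0.004, 0.004]
ft_force: [-0.4, 0.0, -0.3]
grip_width: 0.466
```

>>> jog_arm(translation=[[2,0.2,0],[3,0.3,0],[4,0.4,0],[4,0.4,0]], turn=[0,0,0,0])

```text
clock: 12.73
position: [0.6205, -0.003, 0.214]
ee_rot: [-0.038, 0.999, 0.004, 0.0]
ft_force: [-21.3, -2.7, 9.9]
grip_width: 0.472
```

Run:
```python
from h import *
m=np.array([0.7063,0.0083,0.0767])
o=manip.get_obs();print(o["clock"],o["position"],inv(m,o["position"]),o["ft_force"],2*np.degrees(np.arctan2(o["ee_rot"][1],o["ee_rot"][0])))
```

```text
12.7333 [ 0.62049302 -0.00303053  0.21398645] [-86.42290239  -4.72227564] [-21.32576929  -2.73551786   9.88422419] 184.37604192072055
```

>>> jog_arm(translation=[[-5,-0.4,0],[-20,-1.5,0],[-60,-5,30],[-60,-5,100],[-60,-5,130],[-60,-5,130],[-60,-5,130]], turn=[0,0,0,0,0,0,0])

```text
clock: 13.32
position: [0.5622, -0.0077, 0.3499]
ee_rot: [-0.039, 0.999, 0.006, 0.005]
ft_force: [-0.2, -0.5, -0.4]
grip_width: 0.47
```

Run:
```python
from h import *
m=np.array([0.7063,0.0083,0.0767])
D=manip.camera("side");S=manip.camera("scene");o=manip.get_obs();print(o["clock"],o["position"],inv(m,o["position"]),o["ft_force"])
for l in("clamp_tab","vial"):
    for c in(S,D):
        for r in manip.pinpoint(c,l)[:1]: print(l,r["confidence"],inv(m,onz(c,r["at"],.226 if l!="vial" else .2)))
q=w(m,(-14,0,200));q[2]=m[2]
ims=[]
for c,(x0,y0) in((S,(180,140)),(D,(300,130))):
    im=cv2.cvtColor(np.asarray(c["frame"]),cv2.COLOR_RGB2BGR)[y0:y0+100,x0:x0+160]
    im=cv2.resize(im,None,fx=3,fy=3,interpolation=2)
    for z in(200,220):
        pp=np.array([(proj(c,w(q,p))-[x0,y0]+.5)*3 for p in((-64,-43,z),(64,-43,z),(64,43,z),(-64,43,z))]).round().astype(int);cv2.polylines(im,[pp],True,(0,255,0) if z>200 else (0,0,255),1)
    ims.append(im)
cv2.imwrite("pics/v8.png",np.vstack(ims))
```

```text
13.4167 [ 0.56105524 -0.00745658  0.34493676] [-146.02508014   -4.5809026 ] [ 0.32467848  0.46595184 -0.77183637]
clamp_tab 0.86 [-139.53427834   72.4599664 ]
clamp_tab 0.63 [-140.77934031   63.4573495 ]
vial 0.6 [-199.30774757   79.10210178]
vial 0.46 [-201.924813     90.52190821]
```

View pics/v8.png

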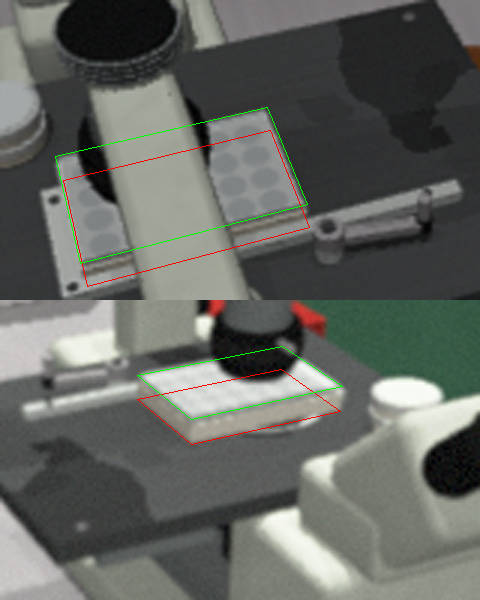

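Both views show the plate's lid corners on the seated outline (side (140,375)–(340,388)), so it is home. Next is the clamp: shut fist behind the pin.

>>> jog_arm(translation=[[3,96,0],[3,96,0],[3,96,0],[3,96,0],[3,96,0],[3,96,0],[3,96,0],[3,96,0],[3,96,0],[3,96,0],[3,96,0],[3,96,0]], turn=[-99,-99,-99,-99,-99,-99,-99,-99,-99,-99,-99,-99], grip=0)

```text
clock: 14.62
position: [0.563, 0.0883, 0.3419]
ee_rot: [0.649, 0.761, 0.003, 0.002]
ft_force: [0.2, -0.2, -0.5]
grip_width: 0.002
```

Run:
```python
from h import *
m=np.array([0.7063,0.0083,0.0767])
W=manip.camera("wrist");D=manip.camera("side");o=manip.get_obs();print(o["clock"],o["position"],inv(m,o["position"]),o["ft_force"],2*np.degrees(np.arctan2(o["ee_rot"][1],o["ee_rot"][0])),o["grip_width"])
save(W,"w6.png");save(D,"s6.png")
for l in("clamp_tab","clamp_pivot"):
    for r in manip.pinpoint(W,l)[:1]: print(l,r["confidence"],r["at"],inv(m,onz(W,r["at"],.226 if l=="clamp_tab" else .21)))
print("tcp px",proj(W,o["position"]),proj(D,o["position"]))
im=cv2.imread("pics/w6.png");d=cv2.imread("pics/s6.png")
for k,c in((im,W),(d,D)): cv2.circle(k,tuple(proj(c,o["position"]).round().astype(int)),2,(0,0,255),-1)
q=w(m,(-14,0,200));q[2]=m[2]
cv2.polylines(im,[np.array([proj(W,w(q,p)) for p in((-64,-43,220),(64,-43,220),(64,43,220),(-64,43,220))]).round().astype(int)],True,(0,255,0),1)
t=proj(D,o["position"]).astype(int)
cv2.imwrite("pics/v9.png",np.vstack([cv2.resize(im,(480,300)),cv2.resize(d[t[1]-60:t[1]+40,t[0]-80:t[0]+80],(480,300),interpolation=2)]))
```

```text
14.7167 [0.56297584 0.08842676 0.34192787] [-136.76308815   90.87337577] [-0.58266482 -0.34551651 -0.64875593] 99.33611029595492 0.00027093771955585735
clamp_tab 0.82 [317.2, 206.4] [-136.4029041    75.49763851]
clamp_pivot 0.57 [381.0, 213.5] [-82.76917755  67.38632956]
tcp px [319.09450045 266.06179758] [311.8194219  100.94356794]
```

View pics/v9.png

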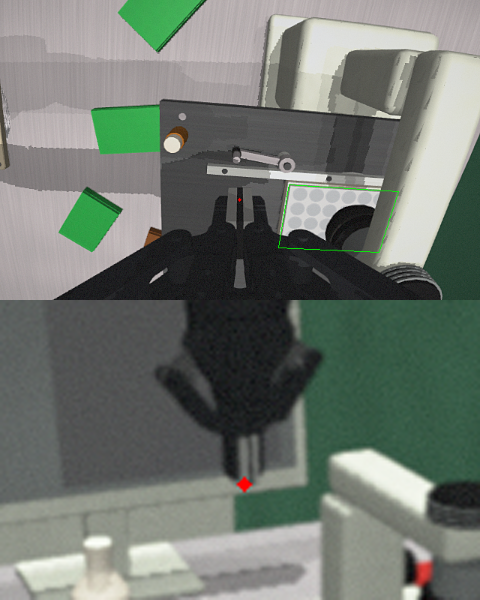

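>>> jog_arm(translation=[[1.5,6,0],[1.5,6,-30],[1.5,6,-60],[1.5,6,-90],[1.5,6,-110],[1.5,6,-116],[1.5,6,-117],[1.5,6,-117]], turn=[-13.9,-13.9,-13.9,-13.9,-13.9,-13.9,-13.9,-13.9])

```text
clock: 15.48
position: [0.5649, 0.0943, 0.226]
ee_rot: [0.732, 0.682, 0.003, 0.003]
ft_force: [1.7, -1.0, 0.5]
grip_width: -0.005
```

```bash
cat > arc.py <<'E'
from h import *
import sys
m=np.array([0.7063,0.0083,0.0767]);a0,a1,d,n=map(float,sys.argv[1:5])
o=manip.get_obs();h=2*np.degrees(np.arctan2(o["ee_rot"][1],o["ee_rot"][0]))
print(o["clock"],o["position"],inv(m,o["position"]),o["ft_force"],h)
T=[];R=[]
for a in np.linspace(a0,a1,int(n)):
    t=np.radians(a);r=np.array([np.cos(t),np.sin(t)]);k=np.array([-r[1],r[0]])
    c=np.array([-84,66])+55*r-(4+d)*k
    x=(w(m,(c[0],c[1],226))-o["position"])*1000
    T.append(x.round(1).tolist());R.append(round(a-90+np.degrees(m[2])-h,1))
print(T);print(R)
E
python3 arc.py 171 215 8 12
```

```text
15.4833 [0.56491267 0.09433748 0.22597882] [-134.37904556   96.61830806] [ 1.69533892 -0.96566856  0.45919263] 85.93141793763358
[[-1.3, -10.3, 0.0], [-2.3, -14.1, 0.0], [-3.0, -17.9, 0.0], [-3.5, -21.8, 0.0], [-3.7, -25.8, 0.0], [-3.6, -29.7, 0.0], [-3.3, -33.6, 0.0], [-2.7, -37.5, 0.0], [-1.8, -41.3, 0.0], [-0.6, -45.1, 0.0], [0.8, -48.7, 0.0], [2.5, -52.3, 0.0]]
[np.float64(-0.5), np.float64(3.5), np.float64(7.5), np.float64(11.5), np.float64(15.5), np.float64(19.5), np.float64(23.5), np.float64(27.5), np.float64(31.5), np.float64(35.5), np.float64(39.5), np.float64(43.5)]
```

>>> jog_arm(translation=[[-1,-8,0],[-2,-14,0],[-3,-18,0],[-3.5,-22,0],[-3.5,-26,0],[-3.5,-30,0],[-3.5,-33.5,0],[-2.5,-37.5,0],[-2,-41.5,0],[-0.5,-45,0],[1,-48.5,0],[2.5,-52.5,0]], turn=[-0.5,3.5,7.5,11.5,15.5,19.5,23.5,27.5,31.5,35.5,39.5,43.5])

```text
clock: 16.48
position: [0.5681, 0.0411, 0.2276]
ee_rot: [0.426, 0.905, 0.005, 0.002]
ft_force: [-0.5, 0.6, -0.2]
grip_width: -0.001
```

```bash
python3 arc.py 219 264 8 12
python3 - <<'E'
from h import *
m=np.array([0.7063,0.0083,0.0767])
W=manip.camera("wrist");D=manip.camera("side");save(W,"w7.png")
for c in(W,D):
    for l in("clamp_tab","clamp_pivot"):
        for r in manip.pinpoint(c,l)[:1]: print(l,r["confidence"],r["at"],inv(m,onz(c,r["at"],.226 if l=="clamp_tab" else .21)))
E
```

```text
16.4833 [0.56809028 0.04113634 0.22764831] [-135.28730796   43.33009177] [-0.50418925  0.57247729 -0.19164487] 129.62990271760967
[[1.2, -2.5, -1.6], [3.4, -5.9, -1.6], [5.8, -9.1, -1.6], [8.5, -12.1, -1.6], [11.3, -14.9, -1.6], [14.4, -17.5, -1.6], [17.6, -19.9, -1.6], [21.0, -22.1, -1.6], [24.6, -24.0, -1.6], [28.2, -25.6, -1.6], [32.0, -27.0, -1.6], [35.9, -28.1, -1.6]]
[np.float64(3.8), np.float64(7.9), np.float64(11.9), np.float64(16.0), np.float64(20.1), np.float64(24.2), np.float64(28.3), np.float64(32.4), np.float64(36.5), np.float64(40.6), np.float64(44.7), np.float64(48.8)]
clamp_pivot 0.89 [428.1, 263.9] [-84.35707327  67.70277803]
clamp_tab 0.64 [329.4, 158.9] [-125.89951915   25.45351555]
clamp_pivot 0.97 [337.1, 156.7] [-89.88420869  60.73579958]
```

View pics/w7.png

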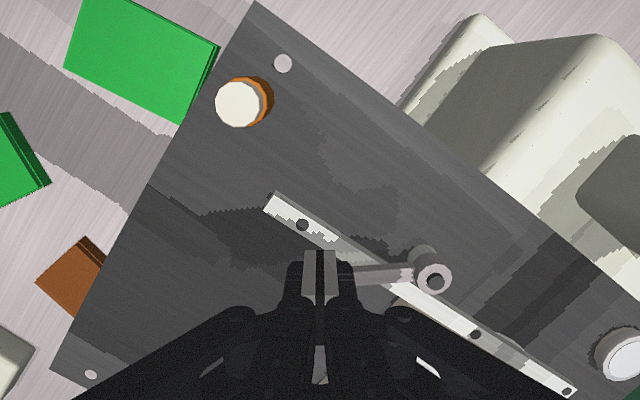

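The wrist view shows the clamp arm (hub at (435,278)) swinging with the fist, and its far end in front of the fingers at (330,270). I continue along the arc.

>>> jog_arm(translation=[[1,-2.5,-2],[3.5,-6,-2],[6,-9,-2],[8.5,-12,-2],[11.5,-15,-2],[14.5,-17.5,-2],[17.5,-20,-2],[21,-22,-2],[24.5,-24,-2],[28,-25.5,-2],[32,-27,-2],[36,-28,-2]], turn=[4,8,12,16,20,24,28.5,32.5,36.5,40.5,44.5,49])

```text
clock: 17.78
position: [0.6036, 0.0138, 0.2246]
ee_rot: [0.013, 1.0, 0.005, -0.0]
ft_force: [-1.4, -0.9, -0.8]
grip_width: 0.001
```

```bash
python3 arc.py 266 272 8 4
```

```text
17.7833 [0.60360419 0.01384304 0.22464485] [-101.96914682   13.3957909 ] [-1.37304623 -0.87479943 -0.79673924] 178.4558169270291
[[2.3, -1.3, 1.4], [4.2, -1.6, 1.4], [6.1, -1.9, 1.4], [8.1, -2.2, 1.4]]
[np.float64(1.9), np.float64(3.9), np.float64(5.9), np.float64(7.9)]
```

>>> jog_arm(translation=[[2,-1,1],[4,-1.5,1],[5,-1.5,1],[6,-1.8,1],[6.5,-2,1],[7,-2,1],[7,-2,1]], turn=[2,4,5,6,6.5,6.5,6.5])

```text
clock: 18.37
position: [0.6092, 0.012, 0.2255]
ee_rot: [-0.043, 0.999, 0.005, -0.002]
ft_force: [-8.8, -0.5, 4.3]
grip_width: 0.004
```

```bash
python3 arc.py 271 272 8 2;  python3 - <<'E'
from h import *
m=np.array([0.7063,0.0083,0.0767])
D=manip.camera("side");S=manip.camera("scene")
for c in(S,D):
    for r in manip.pinpoint(c,"clamp_tab")[:1]: print(r["confidence"],r["at"],inv(m,onz(c,r["at"],.226)))
E
```

```text
18.3667 [0.60915676 0.01197049 0.2255066 ] [-96.57638693  11.10328295] [-8.77351222 -0.52081401  4.32874533] 184.9164809777686
[[1.6, -0.2, 0.5], [2.5, -0.3, 0.5]]
[np.float64(0.5), np.float64(1.5)]
0.5 [278.6, 191.8] [-81.86971349  10.9007358 ]
0.45 [350.4, 157.5] [-80.91402439  11.50531018]
```

>>> jog_arm(translation=[[1,0,0],[2,0,0],[2,0,0]], turn=[0,0,0])

```text
clock: 18.82
position: [0.6093, 0.012, 0.2254]
ee_rot: [-0.042, 0.999, 0.005, -0.004]
ft_force: [-11.6, 0.8, 6.9]
grip_width: 0.001
```

>>> jog_arm(translation=[[-6,0,0],[-20,-1,0],[-40,-3,0],[-50,-3,40],[-50,-3,100],[-80,-5,150],[-110,-10,150],[-130,-20,150],[-130,-20,150],[-130,-20,150],[-130,-20,150]], turn=[0,0,0,0,0,0,0,0,0,0,0])

```text
clock: 19.73
position: [0.4794, -0.0075, 0.3753]
ee_rot: [-0.043, 0.999, 0.005, -0.004]
ft_force: [-0.3, -0.2, -0.4]
grip_width: 0.002
```

Run:
```python
from h import *
m=np.array([0.7063,0.0083,0.0767])
D=manip.camera("side");S=manip.camera("scene");o=manip.get_obs();print(o["clock"],o["position"],o["ft_force"])
for l,z in(("clamp_tab",.226),("vial",.2),("dish",.2),("dish_stack",.2)):
    for c in(S,D):
        for r in manip.pinpoint(c,l)[:1]: print(l,r["confidence"],np.round(r["at"]),inv(m,onz(c,r["at"],z)))
q=w(m,(-14,0,200));q[2]=m[2]
ims=[]
for c,(x0,y0) in((S,(180,140)),(D,(300,130))):
    im=cv2.cvtColor(np.asarray(c["frame"]),cv2.COLOR_RGB2BGR)[y0:y0+100,x0:x0+160]
    im=cv2.resize(im,None,fx=3,fy=3,interpolation=2)
    pp=np.array([(proj(c,w(q,p))-[x0,y0]+.5)*3 for p in((-64,-43,220),(64,-43,220),(64,43,220),(-64,43,220))]).round().astype(int);cv2.polylines(im,[pp],True,(0,255,0),1)
    ims.append(im)
cv2.imwrite("pics/v10.png",np.vstack(ims))
```

```text
19.8333 [ 0.47962757 -0.00738948  0.37459879] [-0.16146427  0.42164146 -0.52023381]
clamp_tab 0.72 [352. 157.] [-76.23649783  12.81675061]
vial 0.74 [359. 214.] [-205.06417856   85.68968815]
vial 0.55 [286. 165.] [-203.56863999   91.34294284]
dish 0.66 [201. 258.] [67.90710238 84.89839918]
dish_stack 0.91 [184. 190.] [ 74.35510799 -75.71308316]
dish_stack 0.71 [436. 172.] [ 80.12386239 -87.33948821]
```

View pics/v10.png

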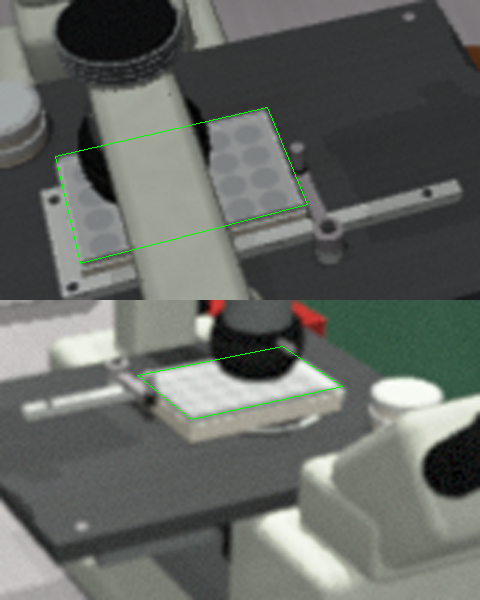

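```bash
python3 -c "
from workcell import manip
print(manip.hand_in())"
```

```text
the job is handed in; nothing more can be done
None
```

I loaded the plate and closed the clamp, then handed the job in at about 20 s of the 64 s allowed. `hand_in` gives no verdict, so whether it passed is not confirmed.

**What I did:** I pushed the plate's long side to the guide rail with two open fingertips, where it stopped at about 18 N. I then slid it under the condenser to the end stop, where it stopped at about 21 N. Last, I swung the clamp pin round with shut fingers until the pad pressed the plate's end at about 12 N, and backed the arm well clear.

**Last checks that agreed:**
- In the scene and side pictures the plate's lid lay on the predicted home outline.
- The clamp pin stood at the plate's end. The arm was touching nothing, and the wrist force was near zero.
- The vial and the dishes were found where they had stood, to within about 1 cm, which is as close as these views measure.

**Checks that failed or disagreed:**
- The outline fits taken while the gripper hid part of the plate scattered by up to 5 mm and 0.04 rad, so I relied on the contact forces and overlays instead.
- I did not check for a gap of a millimetre or so at the rail. I had used all my picture views.
- In the last pictures the network placed the clamp pin about 7 mm too close to the plate, and only one of the two views found it. While the fingers still held it there, both views put it within 2 mm of the expected spot.

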